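# Square up a two-plate lap stack from the sloped bin

### The arm

A 6-joint arm with a two-finger parallel gripper is mounted at the origin on the work surface. World frame = base frame: x ahead of the robot, y to its left, z up, the work surface at z = 0. Lengths are in m, angles in degrees, forces in N, time in s.
With the tool pointing down it reaches from about 0.35 to 0.875 m from the base axis. Payload 4.2 kg.
Tool frame: the origin (TCP) lies where the fingers leave the gripper's body, on its centre line; the fingertips stand 70 mm ahead of it and the grasp point (between the pads) lies 51 mm ahead of it; z points along the fingers, y is the direction in which the jaws open and shut (so a half turn about z gives the same grasp; the last joint's range is limited). The gripper opens to 87 mm and grips with 3 to 60 N. Pads are 19 mm wide; open, the fingers measure 117 mm over their backs; the gripper's body (75 mm by 190 mm) begins 51 mm behind the grasp point.
Start: joints at [-50.959, 22.042, 0.453, 0, -68.411, -14.817], TCP at [0.256, -0.57, 0.292] pointing down, gripper open.
Joint ranges: [-179.83, 179.83], [-69.29, 118.12], [-61.27, 80.66], [-181.25, 117.63], [-171.15, -9.14], [-177.46, 177.46]. Speed limits (degrees/s): [159.86, 159.86, 180, 180, 180, 180].

### API

Orientations are given as a 3x3 rotation matrix whose columns are the frame's x, y, z axes.
In Python, from station import sense, cams, job gives the robot as it stands. The module is installed in compiled form; this text tells all that it offers.
- The arm moves only by the shell command python3 -m handwheel 'ROWS'. ROWS is JSON, a list of rows, each a list of 5 numbers: the shift along the tool's x, y, z in cm, then the turn about the tool's z in degrees, then the opening, from 0 (shut) to 1 (fully open). A call has 1 to 10 rows; each row shifts and turns the commanded pose from where the row before left it, along the tool's axes as they then stand; what a row does not reach is not made up. A row lasts 1/8 s, in which the tool goes at most 62.5 mm and 10.7 degrees, less where a joint would pass 70% of its speed; a pose out of reach is approached as far as the arm can. A call with a gripper value outside its range is refused whole. The fingers move at their own pace and stop on an object; the grip force is fixed at half the most. Time passes only in rows, so rows that do not move let the fingers close. It gives the time, the measured TCP pose, the force and the opening at its end, in the units of the state.
- sense(): the state, without advancing time (a new reading comes with each control period).
- cams.capture(name): name is "side" or "top" or "wrist"; returns the picture (420x560x3 uint8, red, green, blue); there is no depth.
- cams.camera_params(name): a dict with "fx", "fy", "cx", "cy" (pixels), "origin" and "rotation" of the camera in the world. Camera axes: x right, y down, z forward; pixel columns grow to the right and rows downward; lengths in m; the calibration is good to about 2 mm. A picture is of the moment at which its call begins: read the wrist's pose just before it. camera_params takes no time and is no camera call; for the wrist camera it gives the pose at the moment of the call.
- job.finish_job(): hands the job in, once; it reports no verdict.
The state is a dict: "time_s": time; "joints": joint angles; "joint_velocities": joint speeds; "effort": joint torques, N m; "tcp_pos": TCP position; "ee_rot": TCP orientation; "wrist_force": force on the tool from outside, world axes, zero at the start; "moment": the same for the moment, N m; "gripper_width": opening from 0.0 (shut) to 1.0 (fully open).
Only numpy, scipy, OpenCV 4.12 (cv2) and the standard library are available. Lean on these libraries where they do the work, as an engineer would, in place of code of your own. Each camera call takes 0.05 s, during which the arm holds its last target. There are 200 camera calls.

### The job

Build the stack for the bond test: take the bare aluminium plate out of the sloped bin and lay it flat in the corner jig, pushed fully home against the end fence and the side fence; once it is squared and let go, lay the black plate flat on top of it and push that one home against the same fences too. Leave the orange plate in the bin and do not disturb anything else on the bench.

Things in the scene. Friction and masses are not known exactly. Their poses are not given: they have to be found in the camera images.
- bare_plate: bare silvery aluminium plate, 150 x 50 x 16 mm (x, y, z of its own frame), about 0.3 kg, small dark dot 64 mm towards its +x end; origin at the centre of the solid. At the start it lies in one compartment of the bin, x axis up the slope, y axis level across the compartment, z axis square to the sloped floor, so it is pitched 30 degrees; which compartment varies.
- black_plate: black coated plate, 150 x 50 x 16 mm (x, y, z of its own frame), about 0.3 kg, small dark dot 64 mm towards its +x end; origin at the centre of the solid. Starts like the bare plate, in another compartment.
- orange_plate: orange primed plate, 150 x 50 x 16 mm, origin at the centre of the solid. Lies in the remaining compartment and stays there.
- bin: fixed blue bin on a grey stand, 352 mm wide (y), 165 mm deep (x), origin on the bench under its centre, x pointing uphill. Its floor rises 30 degrees towards +x and is 62 mm above the bench over the origin. Three open compartments at y = -116, 0, +116 mm, each 112 mm clear between walls 22 mm high, 4 mm thick. Front lip 14 mm high, back wall 10 mm (all square to the floor).
- bin_floor (a point): point on the bin's sloped floor over the bin's origin, 62 mm above the bench, in the middle compartment. Each plate lies flat on this floor, its lower end against the front lip, with 27 to 35 mm free on either long side for fingers and 18 mm beyond its upper end; nothing is above it.
- jig: fixed corner jig: dark steel base 200 x 100 x 10 mm (x, y, z), origin on the bench under its centre, with 3 brass blocks 36 mm high standing on it. End fence: one block 40 mm wide, its face at x = +75 mm. Side fence: two blocks 26 mm long, centred at x = -60 and +60 mm, faces at y = +25 mm, with a 94 mm gap between them that a finger can pass. The -x and -y sides are open.
- jig_home (a point): point on the top of the jig's base (10 mm above the bench) below the centre of a plate that is fully home. Axes as the jig's: +x towards the end fence, +y towards the side fence, z up. A home plate has its length along x; its centre is 8 mm above this point (bare) or 24 mm (black, on top).
- sample_cup: bystander, leave alone: steel cup, 66 mm across, 55 mm high, origin under its base
- jar: bystander, leave alone: amber jar, 68 mm across, 90 mm high, origin under its base
- gauge_bar: bystander, leave alone: flat steel bar 30 x 220 x 14 mm lying on the bench, origin under its centre
- can: bystander, leave alone: grey can, 74 mm across, 90 mm high, origin under its base
Not all that is in view belongs to the job. There is more than one size of the bare_plate; the job needs the smallest.

How it is judged (in metres and radians):
On the way, in this order (a step that is already met when the one before it is completed fails the run):
1. the bare plate lies flat on the jig base, home against both fences and let go (x of bare_plate in the frame of jig_home between -0.0035 and 0.0025 m and y of bare_plate in the frame of jig_home between -0.0035 and 0.0025 m and z of bare_plate in the frame of jig_home between 0.005 and 0.011 m and angle between the x axis of bare_plate and the x axis of jig_home, either way round below 0.03 rad and angle between the z axis of bare_plate and the z axis of jig_home, either way round below 0.04 rad and contact force between bare_plate and the fingers below 0.3 N and linear speed of bare_plate below 0.02 m/s), for 0.2 s.
2. the black plate lies flat on the bare plate, home against both fences and let go (x of black_plate in the frame of jig_home between -0.0035 and 0.0025 m and y of black_plate in the frame of jig_home between -0.0035 and 0.0025 m and z of black_plate in the frame of jig_home between 0.021 and 0.027 m and angle between the x axis of black_plate and the x axis of jig_home, either way round below 0.03 rad and angle between the z axis of black_plate and the z axis of jig_home, either way round below 0.04 rad and contact force between black_plate and the fingers below 0.3 N and linear speed of black_plate below 0.02 m/s), for 0.2 s.
At the end, for the whole second after the job is handed in: The bare plate lies flat on the jig's base and the black plate flat on top of it, both with their length along the end-to-end direction, each within 3.5 mm of home against the end fence and the side fence, within 0.03 rad of square, let go and at rest (all of step 1 and all of step 2); the robot touches nothing.
It fails at once if the orange plate is moved by more than 20 mm (distance of orange_plate from where it was at the start of the episode above 0.02 m).
It fails at once if the sample cup is moved by more than 20 mm (distance of sample_cup from where it was at the start of the episode above 0.02 m).
It fails at once if the jar is moved by more than 20 mm (distance of jar from where it was at the start of the episode above 0.02 m).
It fails at once if the gauge bar is moved by more than 20 mm (distance of gauge_bar from where it was at the start of the episode above 0.02 m).
It fails at once if the can is moved by more than 20 mm (distance of can from where it was at the start of the episode above 0.02 m).
It also fails if it takes over 64 s, if anything falls off the work surface, if the arm or the gripper's body presses on something with over 40 N, if the wrist force passes 120 N, or if a joint passes its speed limit or range.

## Working session

There is one attempt and no reset: what is moved stays moved. The work goes in short steps, Python scripts to look and compute and a shell command to move; the robot and the scene stay as the last step left them, time stands still between calls to the robot, and variables do not carry over. Pictures are saved under pics/ and viewed, about 8 in all and at most 12, crops included, and the job is handed in when it is done.

```bash
mkdir -p pics
cat > h.py <<'E'
import numpy as np, cv2
from station import sense, cams, job
def cap(n,f):
    p=cams.camera_params(n); im=np.array(cams.capture(n)); cv2.imwrite('pics/'+f,im[:,:,::-1]); return im,p
def ray(p,u,v):
    d=np.array(p['rotation'])@np.array([(u-p['cx'])/p['fx'],(v-p['cy'])/p['fy'],1.]); return np.array(p['origin']),d
def onz(p,u,v,z):
    o,d=ray(p,u,v); return o+d*(z-o[2])/d[2]
def proj(p,X):
    c=np.array(p['rotation']).T@(np.array(X)-np.array(p['origin'])); return np.array([p['fx']*c[0]/c[2]+p['cx'],p['fy']*c[1]/c[2]+p['cy']])
E
python3 - <<'E'
from h import *
a,p=cap('top','top1.png');b,q=cap('side','side1.png')
print(sense());print(p);print(q)
cv2.imwrite('pics/both.png',cv2.resize(np.hstack([a,b])[:,:,::-1],(800,300)))
E
```

```text
{'time_s': 0.1, 'joints': array([-5.09582419e+01,  2.20877637e+01,  3.86650722e-01, -2.62351473e-02,
       -6.84114743e+01, -1.48171862e+01]), 'joint_velocities': array([ 0.01262051, -0.12889026,  0.27750713,  0.15821997,  0.03886185,
       -0.0653934 ]), 'effort': array([-5.79807347e-04, -3.91689706e+01,  1.87935144e+01,  4.23197910e+00,
        1.34238249e-02, -8.22902484e-05]), 'tcp_pos': array([ 0.25630821, -0.56957942,  0.2912451 ]), 'ee_rot': array([[-9.12013478e-01, -4.10159230e-01, -9.07027116e-04],
       [-4.10160223e-01,  9.12011717e-01,  1.79436272e-03],
       [ 9.12449274e-05,  2.00850942e-03, -9.99997979e-01]]), 'wrist_force': array([ 0.09510975, -0.53158262, -0.37615195]), 'moment': array([-0.02486923,  0.002175  , -0.01786176]), 'gripper_width': 1.000069453642062}
{'fx': 410.21287296607943, 'fy': 410.21287296607943, 'cx': 275.48785292259834, 'cy': 199.21337963261288, 'origin': array([ 0.4319831 , -0.07187441,  1.39966636]), 'rotation': array([[-0.01622335, -0.99706199,  0.0748611 ],
       [-0.99985587,  0.01580287, -0.00620576],
       [ 0.00500451, -0.07495099, -0.99717466]])}
{'fx': 459.88529745915065, 'fy': 459.88529745915065, 'cx': 285.8252650464657, 'cy': 212.81475173485978, 'origin': array([ 0.17182848, -1.32234358,  1.27444733]), 'rotation': array([[ 0.96412928, -0.18549083,  0.18986281],
       [-0.26541643, -0.66569582,  0.69742612],
       [-0.00297528, -0.72280165, -0.69104915]])}
```

View pics/top1.png

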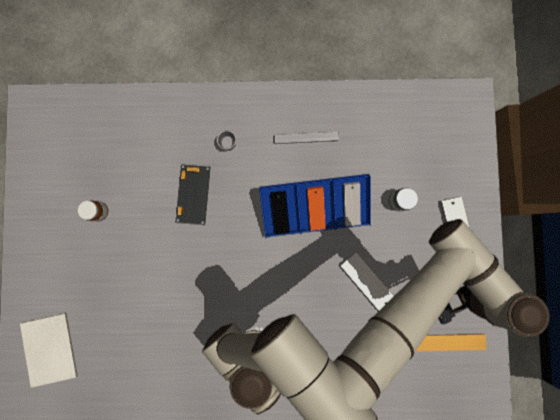

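View pics/side1.png

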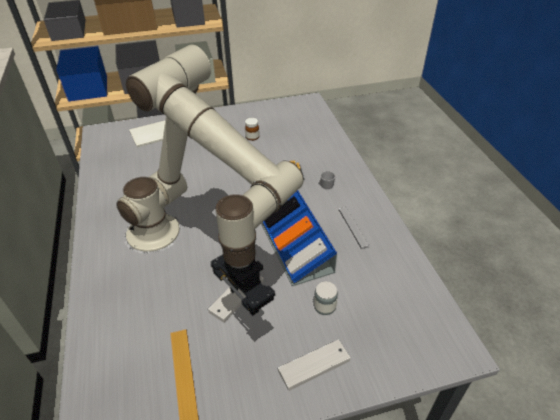

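The top view shows the bin at about (316,206), with black at (280,211), orange (317,207) and bare (352,203). The jig is at (193,195), with its end fence at the image top (+x) and its side fence at the left (+y). The gripper starts to the right of the bin. The side view agrees. The loose pale plates at (455,210) and near (360,285) in the top view aren't in the bin, so they are decoys. Next I'll get coarse positions and the offset of the wrist camera.

Run:
```python
from h import *
im=cv2.imread('pics/top1.png')[:,:,::-1]; p=cams.camera_params('top')
for n,u,v,z in [('bin',316,206,.08),('black',280,211,.08),('bare',352,203,.08),('jig',193,195,.01),('jigtopR',210,167,.01),('jigbotR',204,224,.01),('jigtopL',181,165,.01)]:
    print(n,onz(p,u,v,z).round(3))
w=cams.camera_params('wrist'); s=sense()
R=s['ee_rot']; print(w['fx'],w['cx'],w['cy'],(R.T@(np.array(w['origin'])-s['tcp_pos'])).round(3),(R.T@np.array(w['rotation'])).round(3))
```

```text
bin [ 0.507 -0.21   0.08 ]
black [ 0.493 -0.094  0.08 ]
bare [ 0.515 -0.327  0.08 ]
jig [0.555 0.199 0.01 ]
jigtopR [0.65  0.141 0.01 ]
jigbotR [0.456 0.162 0.01 ]
jigtopL [0.659 0.24  0.01 ]
377.17684317354184 280.83930421400714 209.89478056287973 [ 0.073 -0.    -0.093] [[ 0.    -0.962 -0.273]
 [ 1.     0.    -0.   ]
 [ 0.    -0.273  0.962]]
```

```bash
python3 -m handwheel '[[-4.63,2.85,-0.25,0,1],[-4.63,2.85,-0.25,0,1],[-4.63,2.85,-0.25,0,1],[-4.63,2.85,-0.25,0,1],[-4.63,2.85,-0.25,0,1],[-4.63,2.85,-0.25,0,0.8],[-4.63,2.85,-0.25,0,0.8],[-4.63,2.85,-0.25,0,0.8],[0,0,0,9.4,0.8],[0,0,0,9.4,0.8]]'; python3 -m handwheel '[[0,0,0,0,0.8],[0,0,0,0,0.8]]'
python3 - <<'E'
from h import *
im,p=cap('wrist','w1.png'); print(p,sense()['gripper_width'])
np.save('w1p.npy',p,allow_pickle=True)
E
```

```text
time_s: 1.35
tcp_pos: [0.5009, -0.209, 0.3117]
ee_rot: [[-0.996, -0.091, -0.001], [-0.091, 0.996, 0.0], [0.001, 0.001, -1.0]]
wrist_force: [0.0, -0.3, 0.3]
gripper_width: 0.805
time_s: 1.6
tcp_pos: [0.5005, -0.2101, 0.312]
ee_rot: [[-0.995, -0.097, -0.0], [-0.097, 0.995, 0.0], [0.0, 0.0, -1.0]]
wrist_force: [-0.2, -0.3, 1.0]
gripper_width: 0.798
{'fx': 377.17684317354184, 'fy': 377.17684317354184, 'cx': 280.83930421400714, 'cy': 209.89478056287973, 'origin': array([ 0.42773498, -0.21677537,  0.40516246]), 'rotation': array([[-9.69883475e-02,  9.57462843e-01,  2.71768587e-01],
       [ 9.95285508e-01,  9.32653342e-02,  2.66145719e-02],
       [ 1.35875641e-04,  2.73068639e-01, -9.61994543e-01]])} 0.799091117630086
```

View pics/w1.png

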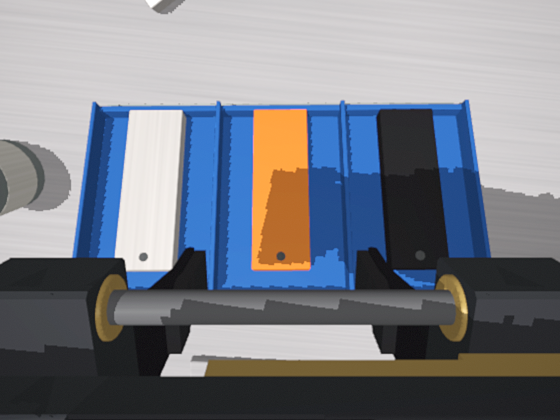

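The wrist view shows all three plates clearly, low end at the top of the image. Bare is about (115–185, 111–270), orange (252–310, 110–270) and black (377–447, 110–269), with the dots at the uphill ends. Next come corners by mask and a pose from the known size.

```bash
cat > plates.py <<'E'
from h import *
p=np.load('w1p.npy',allow_pickle=True).item()
im=cv2.imread('pics/w1.png'); hsv=cv2.cvtColor(im,cv2.COLOR_BGR2HSV)
K=np.array([[p['fx'],0,p['cx']],[0,p['fy'],p['cy']],[0,0,1.]])
def quad(m,roi):
    k=np.zeros_like(m); x0,x1,y0,y1=roi; k[y0:y1,x0:x1]=m[y0:y1,x0:x1]
    c=max(cv2.findContours(k,0,2)[0],key=cv2.contourArea); h=cv2.convexHull(c)
    return cv2.approxPolyDP(h,6,True)[:,0].astype(float)
M={'bare':((hsv[...,1]<60)&(hsv[...,2]>120),(100,212,104,290)),
   'orange':((hsv[...,0]<25)&(hsv[...,1]>120),(225,335,104,290)),
   'black':((hsv[...,2]<75)&(hsv[...,1]<90),(365,460,104,272))}
for n,(m,r) in M.items():
    q=quad(m.astype(np.uint8),r); print(n,q.tolist())
    if len(q)!=4: continue
    q=q[np.argsort(q[:,1])]; t=q[:2][np.argsort(q[:2,0])]; b=q[2:][np.argsort(q[2:,0])]
    # plate x uphill = image down ; y = image right
    obj=np.array([[-.075,-.025,0],[-.075,.025,0],[.075,-.025,0],[.075,.025,0]])
    ok,rv,tv=cv2.solvePnP(obj,np.vstack([t,b])+0.,K,None)
    R=np.array(p['rotation'])@cv2.Rodrigues(rv)[0]; c=np.array(p['rotation'])@tv[:,0]+p['origin']
    if R[2,2]<0: R[:,2]*=1
    print(' top centre',c.round(4),'pitch',np.degrees(np.arcsin(R[2,0])).round(1),'yaw',np.degrees(np.arctan2(R[1,0],R[0,0])).round(1))
E
python3 plates.py
```

```text
bare [[181.0, 110.0], [176.0, 260.0], [168.0, 271.0], [126.0, 271.0], [115.0, 248.0], [129.0, 111.0]]
orange [[306.0, 110.0], [309.0, 268.0], [253.0, 269.0], [254.0, 111.0]]
 top centre [ 0.502  -0.2099  0.0632] pitch 25.8 yaw 6.0
black [[431.0, 110.0], [459.0, 271.0], [365.0, 271.0], [378.0, 114.0]]
 top centre [ 0.4699 -0.1236  0.143 ] pitch 53.0 yaw -10.9
```

```bash
cat >> plates.py <<'E'
print('rows')
for y in range(114,270,22):
    print(y,'bare',im[y,108:192:1].max(1).tolist()[::2],'\n  blk',im[y,368:456].max(1).tolist()[::2])
for x in (150,160,281,400,420): print(x,im[104:116,x].max(1),im[262:276,x].max(1))
E
python3 plates.py | sed -n '/rows/,$p'
```

```text
rows
114 bare [145, 152, 152, 151, 151, 151, 151, 151, 150, 151, 152, 236, 238, 236, 235, 239, 239, 237, 237, 237, 235, 237, 236, 237, 236, 233, 239, 235, 234, 235, 235, 236, 238, 237, 234, 236, 241, 166, 109, 126, 133, 154] 
  blk [150, 150, 150, 154, 148, 40, 39, 45, 45, 46, 46, 44, 45, 45, 46, 45, 45, 45, 44, 46, 46, 46, 44, 45, 46, 45, 44, 45, 46, 45, 45, 43, 87, 152, 150, 149, 149, 148, 150, 149, 149, 149, 149, 149]
136 bare [137, 133, 193, 208, 207, 207, 207, 207, 207, 207, 240, 238, 236, 236, 239, 239, 237, 237, 237, 235, 237, 238, 238, 238, 235, 240, 237, 236, 235, 237, 238, 240, 238, 236, 235, 240, 192, 119, 121, 140, 136, 196] 
  blk [208, 208, 208, 209, 216, 51, 28, 44, 46, 46, 45, 46, 45, 46, 45, 45, 47, 45, 45, 46, 46, 46, 46, 45, 46, 45, 45, 44, 45, 45, 45, 46, 45, 75, 213, 207, 207, 207, 207, 207, 207, 207, 207, 206]
158 bare [137, 204, 207, 208, 207, 207, 207, 207, 209, 240, 238, 236, 236, 240, 238, 238, 238, 237, 236, 238, 239, 239, 240, 237, 241, 239, 237, 235, 238, 240, 242, 239, 238, 236, 240, 226, 121, 127, 137, 139, 141, 212] 
  blk [209, 208, 209, 209, 210, 180
[... 2078 characters left out ...]
 20, 23, 22, 25, 24, 23, 22, 26, 24, 25, 24, 26, 25, 27, 27, 24, 23, 23, 26, 25, 27, 28, 26, 25, 27, 35, 46, 43, 44, 44, 46, 45, 45, 41, 41]
150 [208 191 198 207 208 209 221 242 238 236 237 236] [246 245 245 245 245 246 247 232 203 185 205 212 211 211]
160 [196 193 199 207 208 210 226 245 240 239 239 240] [245 245 245 245 246 247 248 231 200 198 212 212 212 214]
281 [184 195 207 211 215 198 250 255 255 255 255 255] [185 214 251 255 255 255 255 237 179 200 216 213 212 212]
400 [196 208 208 212 182 106  45  43  46  44  45  44] [ 34  31  33  35  31  30  26  54 123 142 136 142 196 212]
420 [198 209 208 213 173  80  41  41  46  45  44  45] [ 30  30  32  33  31  30  23  55 124 143 141 140 139 139]
```

Run:
```python
from h import *
from scipy.optimize import least_squares
p=np.load('w1p.npy',allow_pickle=True).item()
Q={'bare':[(129.5,110),(182.2,110),(113.7,269.2),(171.4,269.2)],'orange':[(253.6,109.5),(306.7,109.5),(252.3,269.2),(309.6,269.2)],'black':[(378.7,109),(432,109),(393,268.7),(450,268.7)]}
obj=np.array([[-.075,-.025,0],[-.075,.025,0],[.075,-.025,0],[.075,.025,0]])
from scipy.spatial.transform import Rotation as Ro
tp=cams.camera_params('top')
for n,q in Q.items():
    f=lambda x,full=False:(np.array([proj(p,x[:3]+Ro.from_euler('ZY',[x[3],-np.pi/6]).apply(o)) for o in obj])-q).ravel()
    r=least_squares(f,[.5,-.2,.08,.1],x_scale=[.1,.1,.1,.1]); c=r.x[:3]
    Rm=Ro.from_euler('ZY',[r.x[3],-np.pi/6]).as_matrix()
    print(n,'top',c.round(4),'yaw',np.degrees(r.x[3]).round(2),'rms',np.sqrt(np.mean(r.fun**2)).round(2),'centre',(c-.008*Rm[:,2]).round(4),'topcam px',proj(tp,c).round(1))
```

```text
bare top [ 0.5105 -0.3277  0.0718] yaw 5.88 rms 0.25 centre [ 0.5144 -0.3272  0.0649] topcam px [351.8 204.5]
orange top [ 0.4986 -0.2101  0.0727] yaw 5.85 rms 0.4 centre [ 0.5025 -0.2097  0.0657] topcam px [315.8 208.7]
black top [ 0.4866 -0.0916  0.0726] yaw 6.18 rms 0.53 centre [ 0.4905 -0.0912  0.0657] topcam px [279.3 213. ]
```

Poses agree across all three plates: yaw about 5.9°, equal heights, 118 mm spacing against the 116 mm given, and the top camera confirms to 2–4 px. Now moving over the bare plate.

```bash
python3 -m handwheel '[[-0.12,-5.9,0,-0.35,0.72],[-0.12,-5.9,0,0,0.72],[0,0,5,0,0.72],[0,0,5,0,0.72],[0,0,4,0,0.72],[0,0,0,0,0.72]]'
```

```text
time_s: 2.4
tcp_pos: [0.5126, -0.3269, 0.1689]
ee_rot: [[-0.995, -0.101, -0.008], [-0.101, 0.995, 0.003], [0.007, 0.004, -1.0]]
wrist_force: [-0.5, -1.1, -0.0]
gripper_width: 0.723
```

```bash
python3 -m handwheel '[[0,0,2,0,0.72],[0,0,1.5,0,0.72],[0,0,0,0,0.72]]'
python3 - <<'E'
from h import *
cap('wrist','w2.png')
E
```

```text
time_s: 2.78
tcp_pos: [0.5145, -0.3272, 0.1373]
ee_rot: [[-0.995, -0.101, -0.001], [-0.101, 0.995, 0.0], [0.001, 0.0, -1.0]]
wrist_force: [-0.4, -0.0, 0.8]
gripper_width: 0.72
```

View pics/w2.png

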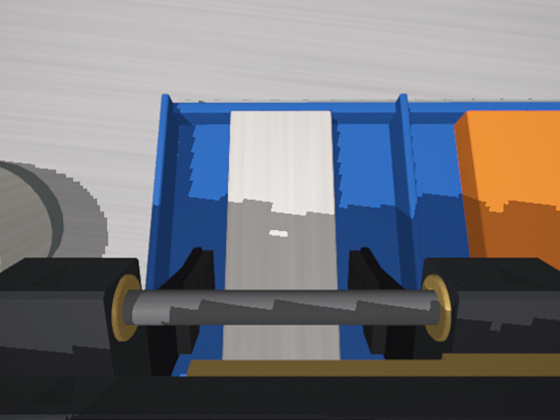

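The fingers straddle the plate (pads near columns 212 and 349, plate 225–337), clear of the walls. I'll close and lift.

```bash
python3 -m handwheel '[[0,0,0.2,0,0.72],[0,0,0,0,0.3],[0,0,0,0,0.3],[0,0,0,0,0.3],[0,0,0,0,0.3]]';  python3 -m handwheel '[[0,0,-2,0,0.3],[0,0,-4,0,0.3],[0,0,-5,0,0.3],[0,0,-5,0,0.3],[0,0,-5,0,0.3],[0,0,-5,0,0.3],[0,0,0,0,0.3]]'
```

```text
time_s: 3.45
tcp_pos: [0.5148, -0.3273, 0.1357]
ee_rot: [[-0.995, -0.101, 0.0], [-0.101, 0.995, -0.0], [-0.0, -0.0, -1.0]]
wrist_force: [0.5, 0.6, 1.0]
gripper_width: 0.576
time_s: 4.32
tcp_pos: [0.5154, -0.3277, 0.3996]
ee_rot: [[-0.995, -0.101, 0.008], [-0.101, 0.995, -0.003], [-0.008, -0.004, -1.0]]
wrist_force: [0.0, 0.1, -3.1]
gripper_width: 0.571
```

```bash
python3 -m handwheel '[[-2,4.94,0,0,0.3],[-2,4.94,0,0,0.3],[-2,4.94,0,0,0.3],[-2,4.94,0,0,0.3],[-2,4.94,0,0,0.3],[-2,4.94,0,0,0.3],[-2,4.94,0,0,0.3],[0,0,0,0,0.3],[0,0,0,0,0.3]]'
python3 - <<'E'
from h import *
im,p=cap('wrist','w3.png'); np.save('w3p.npy',p,allow_pickle=True); print(p['origin'])
E
```

```text
time_s: 5.45
tcp_pos: [0.6186, 0.0311, 0.393]
ee_rot: [[-0.995, -0.101, -0.004], [-0.101, 0.995, -0.001], [0.004, -0.0, -1.0]]
wrist_force: [-0.4, 0.4, -2.6]
gripper_width: 0.569
[0.54620571 0.02420384 0.4864172 ]
```

View pics/w3.png

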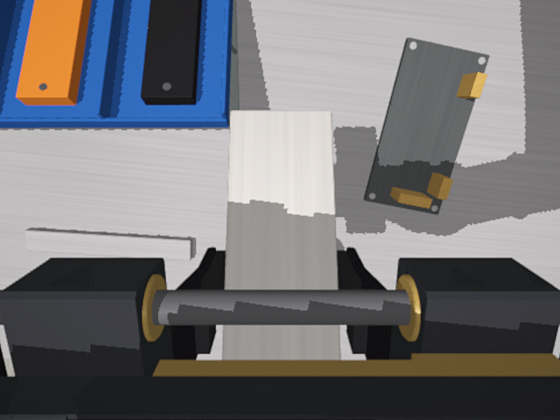

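The jig is in full view: base corners near (408,38), (489,54), (437,214) and (364,197), end fence around (411,197), side fence blocks at (440,186) and (472,85). The held plate hasn't rotated. I'll enlarge the jig to pick the edges accurately.

Run:
```python
from h import *
im=cv2.imread('pics/w3.png')[30:225,355:500]
cv2.imwrite('pics/w3c.png',cv2.resize(im,None,fx=3,fy=3,interpolation=cv2.INTER_CUBIC))
```

```text
(no output)
```

View pics/w3c.png

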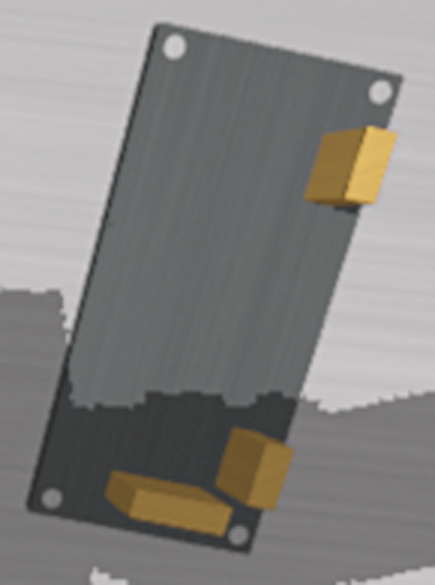

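Run:
```python
from h import *
p=np.load('w3p.npy',allow_pickle=True).item()
px=lambda c:(c[0]/3+355-.33,c[1]/3+30-.33)
G=lambda c,z=.01:onz(p,*px(c),z)[:2]
S=np.array([G(c) for c in [(175,47),(380,92),(52,498),(238,535)]])
C=np.array([G(c) for c in [(157,24),(402,77),(30,510),(250,552)]])
print('screws',S.round(4).tolist(),'corners',C.round(4).tolist())
for n,P in(('s',S),('c',C)):
    ax=(P[2]+P[3]-P[0]-P[1])/2; ay=(P[1]+P[3]-P[0]-P[2])/2
    print(n,'ctr',P.mean(0).round(4),'L',np.linalg.norm(ax).round(4),np.linalg.norm(ay).round(4),'yaw',np.degrees(np.arctan2(ax[1],ax[0])).round(2),np.degrees(np.arctan2(-ay[0],ay[1])).round(2))
ctr=(S.mean(0)+C.mean(0))/2; ax=C[2:].sum(0)-C[:2].sum(0)+S[2:].sum(0)-S[:2].sum(0); ax/=np.linalg.norm(ax); ay=np.array([-ax[1],ax[0]])
for n,c,z in [('side near bottom',(305,200),.01),('side near top',(325,130),.01),('side2 bottom',(218,482),.01),('side2 topedge far?',(232,430),.01),('end L',(112,472),.01),('end R',(205,488),.01),('endtop',(145,490),.046),('endtopR',(232,510),.046),('sidetop',(368,127),.046),('sidetop2',(346,203),.046)]:
    d=G(c,z)-ctr; print(n,(d@ax).round(4),(d@ay).round(4))
print(ctr,ax)
```

```text
screws [[0.4644, 0.171], [0.4724, 0.2544], [0.6477, 0.1533], [0.6559, 0.2369]] corners [[0.457, 0.1624], [0.4661, 0.2617], [0.654, 0.1447], [0.6629, 0.2437]]
s ctr [0.5601 0.2039] L 0.1842 0.0839 yaw -5.49 -5.51
c ctr [0.56   0.2031] L 0.1977 0.0995 yaw -5.17 -5.21
side near bottom -0.0474 0.0265
side near top -0.0744 0.0258
side2 bottom 0.0712 0.0265
side2 topedge far? 0.0483 0.0257
end L 0.0758 -0.0195
end R 0.0749 0.0218
endtop 0.0749 -0.0167
endtopR 0.076 0.0198
sidetop -0.0726 0.0254
sidetop2 -0.0455 0.0262
[0.56003803 0.20352959] [ 0.99568564 -0.09279062]
```

The jig fit is good: measured 198 × 99.5 mm, fence faces at 75–76 and 25–26 mm, centre (0.560, 0.2037), yaw −5.4°. I'll carry the plate over the jig, 19 mm short in x and 4 mm short in y.

```bash
python3 -m handwheel '[[0,0,0,5.6,0.3],[0,0,0,5.6,0.3],[2.34,4.06,0,0,0.3],[2.34,4.06,0,0,0.3],[2.34,4.06,0,0,0.3],[2.34,4.06,0,0,0.3],[0,0,5,0,0.3],[0,0,5,0,0.3],[0,0,5,0,0.3],[0,0,5,0,0.3]]'; python3 -m handwheel '[[0,0,3,0,0.3],[0,0,1,0,0.3],[0,0,0,0,0.3],[0,0,0,0,0.3]]'
```

```text
time_s: 6.75
tcp_pos: [0.5412, 0.1998, 0.194]
ee_rot: [[-0.995, 0.097, 0.0], [0.097, 0.995, 0.0], [-0.0, 0.0, -1.0]]
wrist_force: [0.1, 0.5, -3.1]
gripper_width: 0.57
time_s: 7.25
tcp_pos: [0.5423, 0.2016, 0.1571]
ee_rot: [[-0.995, 0.095, 0.003], [0.095, 0.995, 0.002], [-0.003, 0.002, -1.0]]
wrist_force: [0.4, -0.2, -2.3]
gripper_width: 0.569
```

```bash
python3 -m handwheel '[[0.15,0,1.5,0,0.3],[0,0,1.3,0,0.3],[0,0,0.4,0,0.3],[0,0,0,0,0.3]]'; python3 -m handwheel '[[-0.3,0,0.55,0,0.3],[-0.3,0,0.55,0,0.3],[0,0,0,0,0.3]]'
```

```text
time_s: 7.75
tcp_pos: [0.5395, 0.2014, 0.1229]
ee_rot: [[-0.996, 0.094, -0.001], [0.094, 0.996, -0.001], [0.001, -0.001, -1.0]]
wrist_force: [-0.5, -0.6, -1.9]
gripper_width: 0.572
time_s: 8.12
tcp_pos: [0.5467, 0.2011, 0.1123]
ee_rot: [[-0.996, 0.094, 0.001], [0.094, 0.996, 0.0], [-0.001, 0.001, -1.0]]
wrist_force: [0.7, -0.8, 1.2]
gripper_width: 0.569
```

Contact shows in the force, and the plate is pivoting gently. Continuing along the arc.

```bash
python3 -m handwheel '[[-0.25,0,0.6,0,0.3],[-0.23,0,0.6,0,0.3],[0,0,0,0,0.3]]'; python3 -m handwheel '[[-0.13,0,0.6,0,0.3],[-0.1,0,0.5,0,0.3],[0,0,0,0,0.3]]'
python3 - <<'E'
from h import *
cap('wrist','w4.png')
E
```

```text
time_s: 8.5
tcp_pos: [0.5509, 0.2008, 0.0997]
ee_rot: [[-0.995, 0.095, 0.0], [0.095, 0.995, 0.0], [-0.0, 0.0, -1.0]]
wrist_force: [1.9, 0.8, 0.3]
gripper_width: 0.569
time_s: 8.88
tcp_pos: [0.5526, 0.2003, 0.0886]
ee_rot: [[-0.995, 0.095, -0.001], [0.095, 0.995, -0.0], [0.001, -0.0, -1.0]]
wrist_force: [1.3, 1.3, -1.3]
gripper_width: 0.572
```

View pics/w4.png

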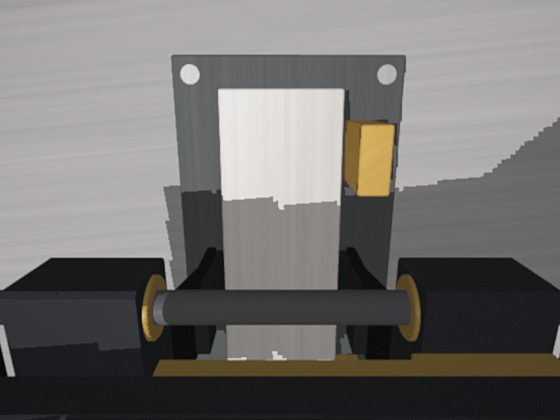

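The plate is nearly flat between the fences, low end at row 90, side block at (370,158), with a small gap to the side fence. I'll press it flat and push towards the end fence while gripped.

```bash
python3 -m handwheel '[[0,0,0.3,0,0.3],[0,0,0,0,0.3],[-0.4,0,0,0,0.3],[0,0,0,0,0.3]]'; python3 -m handwheel '[[-0.2,0,0,0,0.3],[0,0,0,0,0.3]]';python3 -m handwheel '[[-0.2,0,0,0,0.3],[0,0,0,0,0.3]]'
```

```text
time_s: 9.43
tcp_pos: [0.5562, 0.1995, 0.0858]
ee_rot: [[-0.995, 0.095, -0.002], [0.095, 0.995, -0.001], [0.002, -0.001, -1.0]]
wrist_force: [-1.4, -0.6, 0.8]
gripper_width: 0.569
time_s: 9.68
tcp_pos: [0.5587, 0.1995, 0.0861]
ee_rot: [[-0.996, 0.095, -0.001], [0.095, 0.996, -0.0], [0.001, -0.0, -1.0]]
wrist_force: [-0.7, -0.7, -0.6]
gripper_width: 0.566
time_s: 9.93
tcp_pos: [0.561, 0.1995, 0.0862]
ee_rot: [[-0.996, 0.095, 0.0], [0.095, 0.996, -0.0], [-0.0, -0.0, -1.0]]
wrist_force: [-1.3, -0.0, -1.0]
gripper_width: 0.569
```

```bash
python3 -m handwheel '[[-0.2,0,0,0,0.3],[0,0,0,0,0.3]]'; python3 -m handwheel '[[-0.2,0,0,0,0.3],[0,0,0,0,0.3]]'
```

```text
time_s: 10.18
tcp_pos: [0.563, 0.1994, 0.0862]
ee_rot: [[-0.996, 0.095, 0.0], [0.095, 0.996, 0.0], [-0.0, 0.0, -1.0]]
wrist_force: [0.2, 0.0, 0.5]
gripper_width: 0.568
time_s: 10.42
tcp_pos: [0.5633, 0.1993, 0.0861]
ee_rot: [[-0.995, 0.095, -0.003], [0.095, 0.995, -0.001], [0.003, -0.001, -1.0]]
wrist_force: [-6.1, 3.5, 3.4]
gripper_width: 0.57
```

End-fence contact (−6 N). Now the side fence.

```bash
python3 -m handwheel '[[0,0.3,0,0,0.3],[0,0,0,0,0.3]]'; python3 -m handwheel '[[0,0.2,0,0,0.3],[0,0,0,0,0.3]]'; python3 -m handwheel '[[0,0.1,0,0,0.3],[0,0,0,0,0.3]]'
```

```text
time_s: 10.68
tcp_pos: [0.5635, 0.2013, 0.0858]
ee_rot: [[-0.995, 0.095, -0.004], [0.095, 0.995, -0.002], [0.004, -0.003, -1.0]]
wrist_force: [-5.9, -1.2, 2.5]
gripper_width: 0.57
time_s: 10.92
tcp_pos: [0.5636, 0.2025, 0.0856]
ee_rot: [[-0.995, 0.096, -0.005], [0.096, 0.995, -0.003], [0.004, -0.004, -1.0]]
wrist_force: [-5.3, -4.4, 2.9]
gripper_width: 0.569
time_s: 11.18
tcp_pos: [0.5637, 0.2027, 0.0857]
ee_rot: [[-0.995, 0.096, -0.006], [0.096, 0.995, -0.005], [0.005, -0.005, -1.0]]
wrist_force: [-4.2, -6.0, 2.5]
gripper_width: 0.573
```

```bash
python3 -m handwheel '[[0,0,0,0,0.7],[0,0,0,0,0.7],[0,0,0,0,0.7],[0,0,-1,0,0.7],[0,0,-4,0,0.7],[0,0,-5,0,0.7],[-4,0,-5,0,0.7],[-4,0,-2,0,0.7],[0,0,0,0,0.7],[0,0,0,0,0.7]]'
python3 - <<'E'
from h import *
im,p=cap('wrist','w5.png'); np.save('w5p.npy',p,allow_pickle=True); print(p['origin'])
c=[0.560,.2037]
E
```

```text
time_s: 12.42
tcp_pos: [0.6432, 0.1976, 0.2545]
ee_rot: [[-0.995, 0.095, -0.001], [0.095, 0.995, -0.0], [0.001, -0.0, -1.0]]
wrist_force: [0.6, -0.5, -0.6]
gripper_width: 0.704
[0.57055676 0.20524413 0.34771715]
```

View pics/w5.png

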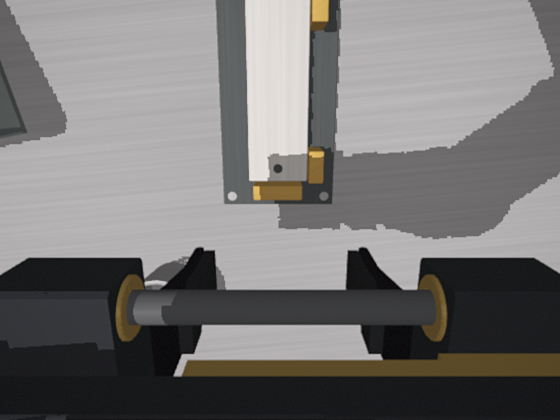

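The bare plate lies flat against the end fence (row about 181) and close to both side blocks (column about 309). Checking this in numbers.

```bash
cat > meas.py <<'E'
from h import *
import sys
f,z=sys.argv[1],float(sys.argv[2]); thr=int(sys.argv[3])
p=np.load(f+'p.npy',allow_pickle=True).item(); im=cv2.imread('pics/%s.png'%f).astype(int)
g=im.max(2); sat=im.max(2)-im.min(2)
ctr=np.array([.560,.2037]); t=np.radians(-5.4); ax=np.array([np.cos(t),np.sin(t)]); ay=np.array([-ax[1],ax[0]])
J=lambda u,v,z:(lambda d:((d@ax*1e3).round(1),(d@ay*1e3).round(1)))(onz(p,u,v,z)[:2]-ctr)
for v in (40,70,100,130,150): 
    r=im[v,235:330]; print(v,' '.join('%d/%d'%(a.max(),a.max()-a.min()) for a in r[:20]),'|',' '.join('%d/%d'%(a.max(),a.max()-a.min()) for a in r[64:90]))
for u in (262,270,290,297): print(u,' '.join('%d/%d'%(a.max(),a.max()-a.min()) for a in im[172:204,u]))
E
python3 meas.py w5 .026 150
python3 - <<'E'
E
```

```text
40 100/3 98/3 99/4 97/3 97/4 97/4 99/4 99/4 99/3 95/4 105/0 203/9 225/8 226/7 228/9 227/8 226/8 225/8 224/8 223/8 | 221/8 220/8 220/8 218/7 217/8 217/8 219/9 221/9 223/8 213/8 152/7 60/1 51/3 85/2 98/2 99/5 95/5 95/4 95/4 97/4 97/4 98/4 97/3 96/3 95/4 96/4
70 101/2 101/3 100/3 100/3 100/4 99/4 98/2 100/3 102/5 99/5 94/3 131/5 213/8 228/8 227/7 228/8 227/8 226/8 225/9 223/8 | 221/8 220/8 219/8 219/8 218/8 219/8 220/8 222/7 226/8 179/8 82/3 47/3 53/3 87/3 97/4 95/3 93/2 96/4 97/4 98/2 98/4 98/5 97/4 95/4 96/4 97/4
100 102/3 104/3 102/3 101/4 101/4 100/3 99/3 101/4 102/5 101/5 95/3 106/0 199/9 227/9 228/8 229/8 230/9 227/8 225/8 224/8 | 221/7 220/8 220/8 219/8 219/8 220/7 222/8 226/7 210/8 144/7 57/1 47/2 54/3 86/3 97/3 95/3 95/3 96/2 98/4 98/4 99/4 97/4 95/4 95/1 97/3 96/2
130 101/2 102/3 104/3 102/4 101/4 101/4 100/3 100/3 100/4 101/3 99/4 94/4 107/1 206/9 228/8 228/7 229/8 229/8 227/8 225/8 | 220/8 220/8 221/8 221/8 221/8 222/8 224/8 224/9 170/8 74/1 46/3 51/1 84/3 98/3 96/2 93/2 94/3 96/4 97/4 99/4 97/3 94/3 95/3 96/4 98/5 95/3
150 101/3 102/2 103/3 103/3 101/3 101/4 101/4 98/4 99/3
[... 390 characters left out ...]
78 128/78 127/77 129/78 130/81 119/63 101/14 99/5 96/3 107/2
270 134/6 134/6 134/6 135/6 135/6 133/6 133/6 136/5 123/10 107/36 104/64 104/65 104/63 105/63 121/73 132/79 131/80 132/80 133/81 133/80 133/79 132/79 132/79 130/78 130/78 130/79 132/80 121/64 101/15 97/7 95/5 107/2
290 138/7 138/8 138/7 137/6 137/6 138/6 138/5 139/5 126/10 107/37 104/64 105/66 105/63 107/65 124/75 132/79 131/80 132/79 133/81 134/80 132/79 134/80 132/78 131/78 130/79 132/79 134/81 119/68 78/27 53/3 52/3 60/1
297 140/7 139/6 139/6 139/6 139/6 139/6 140/5 141/5 127/9 109/36 103/65 106/66 106/65 107/65 123/74 133/79 131/80 132/80 132/81 133/80 134/80 133/79 131/78 132/80 130/79 131/79 134/80 120/68 80/30 52/3 53/4 62/2
```

```bash
cat >> meas.py <<'E'
print('far block row 12',' '.join('%d/%d'%(a.max(),a.max()-a.min()) for a in im[12,300:330]))
E
python3 meas.py w5 .026 150 | tail -1
python3 - <<'E'
from h import *
p=np.load('w5p.npy',allow_pickle=True).item()
t=np.radians(-5.4); ax=np.array([np.cos(t),np.sin(t)]); ay=np.array([-ax[1],ax[0]])
def J(u,v,z): d=onz(p,u,v,z)[:2]-[.560,.2037]; return (d@ax*1e3).round(1),(d@ay*1e3).round(1)
for q in [(309.3,40),(308.3,70),(307.7,130),(306.8,150),(245.7,40),(247,100),(248,150),(262,181),(297,181)]: print(q,J(*q,.026))
for q in [(232.5,196.5),(323.5,196)]: print('screw',J(*q,.01))
print('fence top edge',J(270,186,.046),'blk',J(311,165,.046))
E
```

```text
far block row 12 220/8 219/7 218/8 217/8 215/7 217/8 218/8 219/7 223/6 186/8 129/36 121/77 193/113 221/121 221/120 218/119 216/119 214/117 213/118 214/118 214/118 213/118 211/117 211/117 210/115 211/117 211/117 200/115 140/79 56/8
(309.3, 40) (np.float64(-37.5), np.float64(24.9))
(308.3, 70) (np.float64(-15.3), np.float64(24.5))
(307.7, 130) (np.float64(31.9), np.float64(24.9))
(306.8, 150) (np.float64(48.5), np.float64(24.5))
(245.7, 40) (np.float64(-37.5), np.float64(-25.1))
(247, 100) (np.float64(7.8), np.float64(-25.2))
(248, 150) (np.float64(48.5), np.float64(-25.4))
(262, 181) (np.float64(75.3), np.float64(-13.9))
(297, 181) (np.float64(75.3), np.float64(16.5))
screw (np.float64(93.0), np.float64(-42.1))
screw (np.float64(92.6), np.float64(41.7))
fence top edge (np.float64(75.4), np.float64(-6.4)) blk (np.float64(58.2), np.float64(26.7))
```

The bare plate is home: end edge at +75.3 mm, side edge +24.5 to +24.9 mm, parallel to the fences and touching both side blocks. On to the black plate.

```bash
python3 -m handwheel '[[2.08,-5.03,-0.5,0,0.7],[2.08,-5.03,0,0,0.7],[2.08,-5.03,0,0,0.7],[2.08,-5.03,0,0,0.7],[2.08,-5.03,0,0,0.7],[2.08,-5.03,0,-5.7,0.7],[0,0,4,-5.7,0.7],[0,0,4,0,0.7],[0,0,1.5,0,0.7],[0,0,0,0,0.7]]'; python3 -m handwheel '[[0,0,0,0,0.7]]'
```

```text
time_s: 13.72
tcp_pos: [0.4896, -0.0907, 0.1637]
ee_rot: [[-0.994, -0.105, -0.004], [-0.105, 0.994, -0.001], [0.004, -0.0, -1.0]]
wrist_force: [1.0, -0.9, 0.4]
gripper_width: 0.699
time_s: 13.85
tcp_pos: [0.4913, -0.0907, 0.1657]
ee_rot: [[-0.994, -0.105, 0.001], [-0.105, 0.994, -0.0], [-0.001, -0.0, -1.0]]
wrist_force: [0.7, -0.2, -0.1]
gripper_width: 0.699
```

```bash
python3 -m handwheel '[[0.05,-0.05,2,0,0.7],[0,0,1,0,0.7],[0,0,0,0,0.7],[0,0,0,0,0.3],[0,0,0,0,0.3],[0,0,0,0,0.3],[0,0,0,0,0.3]]';  python3 -m handwheel '[[0,0,-2,0,0.3],[0,0,-4,0,0.3],[0,0,-5,0,0.3],[0,0,-3,0,0.3],[0,0,0,0,0.3],[0,0,0,0,0.3]]'
python3 - <<'E'
from h import *
cap('wrist','w6.png')
E
```

```text
time_s: 14.72
tcp_pos: [0.4913, -0.0916, 0.1357]
ee_rot: [[-0.995, -0.104, 0.002], [-0.104, 0.995, -0.0], [-0.001, -0.0, -1.0]]
wrist_force: [-0.6, -1.0, 4.6]
gripper_width: 0.569
time_s: 15.48
tcp_pos: [0.4893, -0.0913, 0.2725]
ee_rot: [[-0.995, -0.103, -0.005], [-0.103, 0.995, 0.001], [0.005, 0.001, -1.0]]
wrist_force: [-0.3, -0.5, -4.1]
gripper_width: 0.571
```

View pics/w6.png

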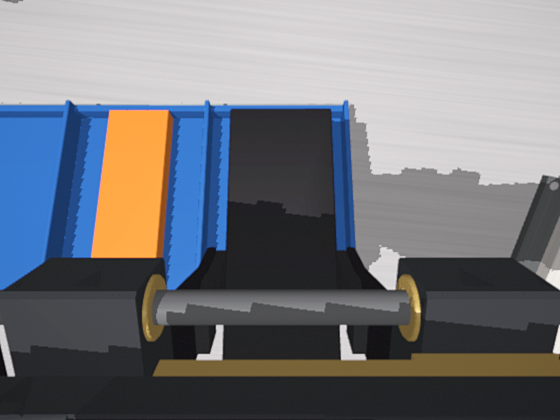

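The black plate is held straight, and the orange plate is still in place at (135,185). I'll carry black to the jig, starting 10 mm short so its low edge lands on the bare plate.

```bash
python3 -m handwheel '[[0,0,0,5.7,0.3],[0,0,0,5.7,0.3],[-0.53,4.94,0,0,0.3],[-0.53,4.94,0,0,0.3],[-0.53,4.94,0,0,0.3],[-0.53,4.94,0,0,0.3],[-0.53,4.94,0,0,0.3],[-0.53,4.94,0,0,0.3],[0,0,4,0,0.3],[0,0,4,0,0.3]]'; python3 -m handwheel '[[0,0,2,0,0.3],[0,0,1,0,0.3],[0,0,0,0,0.3],[0,0,0,0,0.3]]'
```

```text
time_s: 16.77
tcp_pos: [0.5495, 0.201, 0.1916]
ee_rot: [[-0.996, 0.094, -0.004], [0.094, 0.996, -0.002], [0.003, -0.002, -1.0]]
wrist_force: [0.4, 1.0, -3.7]
gripper_width: 0.574
time_s: 17.27
tcp_pos: [0.551, 0.2008, 0.1658]
ee_rot: [[-0.996, 0.094, 0.001], [0.094, 0.996, 0.001], [-0.001, 0.001, -1.0]]
wrist_force: [0.2, -0.4, -4.1]
gripper_width: 0.57
```

```bash
python3 -m handwheel '[[0.1,0,1.5,0,0.3],[0,0,1,0,0.3],[0,0,0,0,0.3]]'; python3 -m handwheel '[[-0.25,0,0.6,0,0.3],[-0.25,0,0.6,0,0.3],[0,0,0,0,0.3]]'; python3 -m handwheel '[[-0.2,0,0.6,0,0.3],[-0.2,0,0.6,0,0.3],[0,0,0,0,0.3]]'
python3 - <<'E'
from h import *
cap('wrist','w7.png')
E
```

```text
time_s: 17.65
tcp_pos: [0.549, 0.2004, 0.1392]
ee_rot: [[-0.996, 0.095, -0.002], [0.095, 0.996, -0.001], [0.002, -0.001, -1.0]]
wrist_force: [0.3, -0.2, -3.3]
gripper_width: 0.568
time_s: 18.02
tcp_pos: [0.5555, 0.2004, 0.1283]
ee_rot: [[-0.996, 0.095, 0.002], [0.095, 0.996, 0.001], [-0.002, 0.001, -1.0]]
wrist_force: [2.1, -0.9, 0.6]
gripper_width: 0.574
time_s: 18.4
tcp_pos: [0.558, 0.1998, 0.115]
ee_rot: [[-0.995, 0.095, -0.002], [0.095, 0.995, -0.0], [0.002, -0.0, -1.0]]
wrist_force: [0.2, -0.2, -1.6]
gripper_width: 0.568
```

View pics/w7.png

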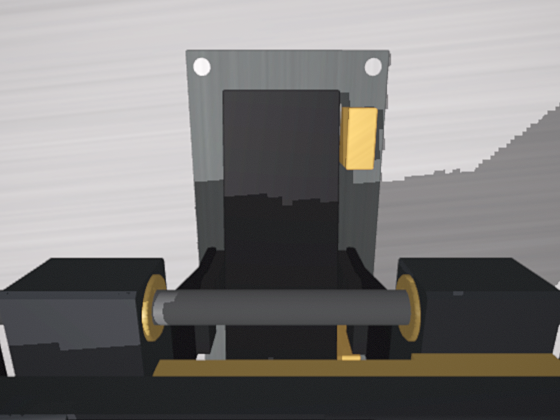

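The black plate covers the bare one, and its low end (row 91) isn't overhanging much. It still has a few degrees of pitch, so I'll lower the last bit.

```bash
python3 -m handwheel '[[-0.1,0,0.6,0,0.3],[0,0,0.5,0,0.3],[0,0,0,0,0.3]]'; python3 -m handwheel '[[0,0,0.25,0,0.3],[0,0,0,0,0.3]]'; python3 -m handwheel '[[-0.25,0,0,0,0.3],[0,0,0,0,0.3]]'; python3 -m handwheel '[[-0.2,0,0,0,0.3],[0,0,0,0,0.3]]'
```

```text
time_s: 18.82
tcp_pos: [0.5594, 0.1997, 0.1045]
ee_rot: [[-0.995, 0.095, -0.001], [0.095, 0.995, -0.0], [0.0, -0.0, -1.0]]
wrist_force: [0.4, 0.7, -0.9]
gripper_width: 0.57
time_s: 19.08
tcp_pos: [0.5595, 0.1997, 0.1025]
ee_rot: [[-0.996, 0.095, 0.0], [0.095, 0.996, 0.0], [-0.0, 0.0, -1.0]]
wrist_force: [1.7, -0.6, -1.2]
gripper_width: 0.574
time_s: 19.32
tcp_pos: [0.5611, 0.1991, 0.1021]
ee_rot: [[-0.995, 0.095, -0.002], [0.095, 0.995, -0.001], [0.002, -0.001, -1.0]]
wrist_force: [-2.7, 0.4, -0.3]
gripper_width: 0.574
time_s: 19.58
tcp_pos: [0.5638, 0.1991, 0.1024]
ee_rot: [[-0.996, 0.095, -0.001], [0.095, 0.996, -0.001], [0.001, -0.001, -1.0]]
wrist_force: [-1.1, 0.6, -0.7]
gripper_width: 0.571
```

```bash
python3 -m handwheel '[[-0.15,0,0,0,0.3],[0,0,0,0,0.3]]'; python3 -m handwheel '[[-0.15,0,0,0,0.3],[0,0,0,0,0.3]]'
```

```text
time_s: 19.82
tcp_pos: [0.564, 0.199, 0.1023]
ee_rot: [[-0.995, 0.095, -0.003], [0.095, 0.995, -0.001], [0.003, -0.001, -1.0]]
wrist_force: [-5.6, 1.4, 1.3]
gripper_width: 0.565
time_s: 20.08
tcp_pos: [0.5642, 0.199, 0.1023]
ee_rot: [[-0.995, 0.095, -0.006], [0.095, 0.995, -0.001], [0.006, -0.002, -1.0]]
wrist_force: [-9.3, 3.5, 3.7]
gripper_width: 0.572
```

```bash
python3 -m handwheel '[[0,0.3,0,0,0.3],[0,0,0,0,0.3]]'; python3 -m handwheel '[[0,0.2,0,0,0.3],[0,0,0,0,0.3]]'; python3 -m handwheel '[[0,0.1,0,0,0.3],[0,0,0,0,0.3]]'
```

```text
time_s: 20.32
tcp_pos: [0.5644, 0.2004, 0.1019]
ee_rot: [[-0.995, 0.095, -0.007], [0.095, 0.995, -0.004], [0.007, -0.005, -1.0]]
wrist_force: [-5.8, -2.5, 3.2]
gripper_width: 0.568
time_s: 20.58
tcp_pos: [0.5646, 0.2018, 0.1016]
ee_rot: [[-0.995, 0.096, -0.008], [0.096, 0.995, -0.005], [0.007, -0.006, -1.0]]
wrist_force: [-5.9, -3.5, 2.4]
gripper_width: 0.571
time_s: 20.82
tcp_pos: [0.5647, 0.2025, 0.1015]
ee_rot: [[-0.995, 0.096, -0.008], [0.096, 0.995, -0.005], [0.008, -0.006, -1.0]]
wrist_force: [-4.9, -3.8, 1.5]
gripper_width: 0.571
```

```bash
python3 -m handwheel '[[0,0.15,0,0,0.3],[0,0,0,0,0.3]]'; python3 -m handwheel '[[0,0,0,0,0.7],[0,0,0,0,0.7],[0,0,0,0,0.7],[0,0,-1,0,0.7],[0,0,-4,0,0.7],[0,0,-5,0,0.7],[-4,0,-5,0,0.7],[-4,0,-2,0,0.7],[0,0,0,0,0.7],[0,0,0,0,0.7]]'
python3 - <<'E'
from h import *
im,p=cap('wrist','w8.png'); np.save('w8p.npy',p,allow_pickle=True); print(p['origin'])
i=im[0:220,200:350,::-1]; cv2.imwrite('pics/w8c.png',cv2.resize(i,None,fx=2.7,fy=2.7,interpolation=cv2.INTER_CUBIC))
E
python3 meas.py w8 0 0
```

```text
time_s: 21.08
tcp_pos: [0.5647, 0.2028, 0.1015]
ee_rot: [[-0.995, 0.096, -0.009], [0.096, 0.995, -0.007], [0.008, -0.008, -1.0]]
wrist_force: [-5.0, -8.5, 2.3]
gripper_width: 0.57
time_s: 22.32
tcp_pos: [0.6458, 0.1991, 0.2711]
ee_rot: [[-0.996, 0.095, -0.001], [0.095, 0.996, 0.0], [0.001, 0.0, -1.0]]
wrist_force: [0.1, 0.7, 0.1]
gripper_width: 0.701
[0.57298392 0.20670603 0.36422635]
40 116/4 114/4 115/5 113/4 113/3 114/4 116/3 118/3 94/4 68/1 68/2 69/1 70/1 70/2 69/2 69/2 68/1 67/0 68/2 68/1 | 61/2 61/3 60/2 59/2 61/2 59/2 61/1 47/2 57/1 65/3 65/3 66/3 64/2 63/1 64/4 63/3 66/3 103/4 114/2 113/4 111/4 112/4 111/3 111/3 111/4 110/4
70 118/3 115/2 115/2 115/3 114/3 115/6 117/5 119/5 120/5 88/4 67/1 68/1 69/1 70/2 68/1 68/2 69/2 68/3 68/1 69/2 | 60/2 60/3 61/2 61/1 59/2 59/2 55/3 51/1 61/4 66/3 64/1 64/2 63/3 65/4 64/1 63/2 66/2 103/4 113/3 111/3 112/5 114/5 114/4 113/4 112/3 110/1
100 119/4 120/4 118/4 118/5 117/4 117/3 115/3 118/4 120/5 113/3 79/3 63/1 69/2 70/3 69/2 67/2 69/1 69/2 68/1 69/2 | 60/3 60/3 60/3 60/3 61/3 60/3 47/2 55/1 65/3 65/3 64/4 64/4 63/2 64/2 64/3 67/3 104/5 115/5
[... 944 characters left out ...]
148/88 122/40 107/4 113/6 108/5 118/3 184/3 203/3 199/2 198/3 197/2 197/2 196/3
290 31/2 28/3 29/2 29/4 27/5 45/16 106/63 144/86 152/88 151/88 152/88 151/87 152/88 153/88 151/88 150/87 149/87 148/86 151/88 152/90 115/57 64/3 63/4 64/3 64/2 110/2 127/2 125/2 125/3 123/2 123/1 125/3
297 27/2 27/0 28/1 27/3 27/4 46/17 109/65 146/87 155/91 155/93 154/91 155/91 155/92 156/91 155/91 153/90 152/90 152/90 154/91 154/93 115/58 64/5 62/6 61/3 64/2 111/2 128/2 125/2 123/1 123/2 125/3 126/2
far block row 12 60/3 59/1 60/3 60/4 59/3 60/5 52/6 111/65 219/124 242/125 242/125 241/124 240/124 237/122 235/123 233/122 233/120 233/121 233/122 231/122 231/122 233/123 229/123 173/98 76/15 61/8 65/4 65/3 62/1 64/3
```

View pics/w8c.png

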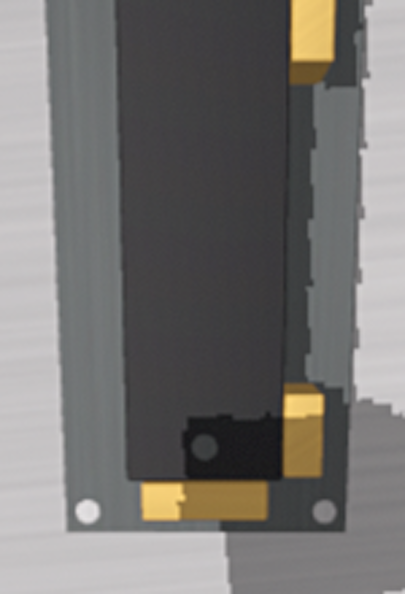

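Black is flat, touching the end fence (row about 178) and both side blocks. The last check is that the bare plate underneath didn't move, looking from the open −x/−y corner.

```bash
python3 -m handwheel '[[4.5,-3.8,0,0,0.7],[4.5,-3.8,1,0,0.7],[4.6,-3.8,1,0,0.7],[0,0,0,0,0.7],[0,0,0,0,0.7]]'
python3 - <<'E'
from h import *
p=np.load('w8p.npy',allow_pickle=True).item()
t=np.radians(-5.4); ax=np.array([np.cos(t),np.sin(t)]); ay=np.array([-ax[1],ax[0]])
def J(u,v,z): d=onz(p,u,v,z)[:2]-[.560,.2037]; return (d@ax*1e3).round(1),(d@ay*1e3).round(1)
for q in [(306.3,12),(306.3,40),(304.6,100),(303.6,150),(243.3,40),(245.3,100),(246.3,150),(262,177.6),(297,177.6)]: print(q,J(*q,.042))
im,p=cap('wrist','w9.png'); np.save('w9p.npy',p,allow_pickle=True)
def P(x,y,z): 
    w=np.array([.560,.2037])+x*ax+y*ay; return proj(p,[w[0],w[1],z])
pts={(x,y,z):P(x,y,z) for x,y in((-.075,-.025),(-.075,.025),(0,-.025),(.06,-.025)) for z in(.01,.026,.042)}
for k,v in pts.items(): print(k,v.round(1))
u,v=pts[(-.075,-.025,.026)].astype(int); x0=max(0,u-70);y0=max(0,v-70)
print(x0,y0); cv2.imwrite('pics/w9c.png',cv2.resize(im[y0:y0+150,x0:x0+200,::-1],None,fx=4,fy=4,interpolation=cv2.INTER_CUBIC))
E
```

```text
time_s: 23.0
tcp_pos: [0.5001, 0.0987, 0.252]
ee_rot: [[-0.996, 0.094, 0.002], [0.094, 0.996, 0.0], [-0.002, 0.001, -1.0]]
wrist_force: [1.1, -0.7, 0.2]
gripper_width: 0.698
(306.3, 12) (np.float64(-55.0), np.float64(24.0))
(306.3, 40) (np.float64(-35.0), np.float64(24.4))
(304.6, 100) (np.float64(10.3), np.float64(23.8))
(303.6, 150) (np.float64(51.1), np.float64(23.6))
(243.3, 40) (np.float64(-35.0), np.float64(-25.3))
(245.3, 100) (np.float64(10.3), np.float64(-24.8))
(246.3, 150) (np.float64(51.1), np.float64(-25.1))
(262, 177.6) (np.float64(74.9), np.float64(-12.0))
(297, 177.6) (np.float64(74.9), np.float64(18.3))
(-0.075, -0.025, 0.01) [375.6 158.4]
(-0.075, -0.025, 0.026) [380.2 161.1]
(-0.075, -0.025, 0.042) [385.2 164.1]
(-0.075, 0.025, 0.01) [431.9 158.4]
(-0.075, 0.025, 0.026) [439.1 161.1]
(-0.075, 0.025, 0.042) [447.1 164.1]
(0, -0.025, 0.01) [370.1 237.7]
(0, -0.025, 0.026) [374.1 243.9]
(0, -0.025, 0.042) [378.5 250.6]
(0.06, -0.025, 0.01) [366.1 294.9]
(0.06, -0.025, 0.026) [369.7 303.2]
(0.06, -0.025, 0.042) [373.7 312.3]
310 91
```

View pics/w9c.png

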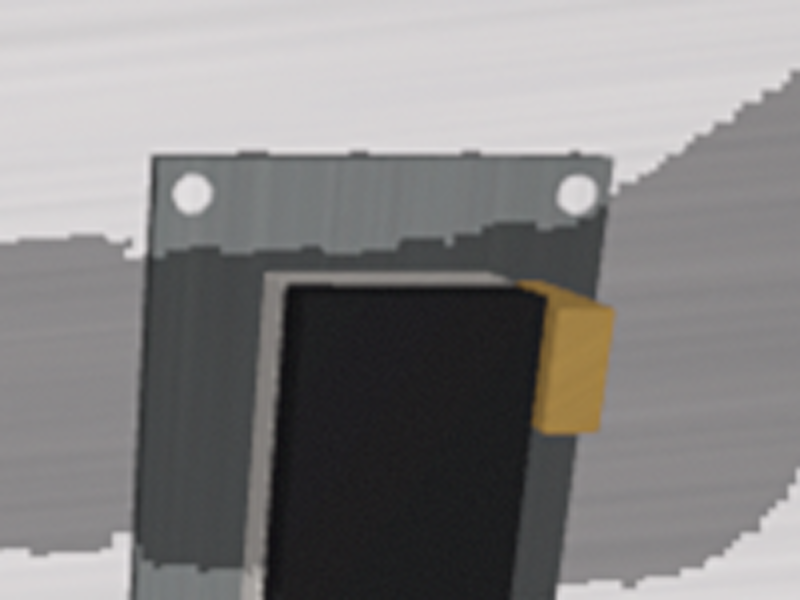

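The crop shows the bare corner at (265,272), against (262,270) predicted for a home plate. The black lower edge is at (285,287), against (281,280) predicted. Both agree to within 1–2 mm, and the plates are flat and parallel. Handing in.

```bash
python3 -c "
from station import job; print(job.finish_job())"
```

```text
the job is handed in; nothing more can be done
None
```

The stack is built and handed in at about 23 s of the 64 s allowed; the hand-in gives no verdict. I took the bare plate from the bin, pivoted it flat in the jig, pushed it home against both fences (about 6 N on each) and let go. The black plate went on top the same way.

**Bare plate:** before stacking, the camera put its end edge at +75.3 mm and its side edge at +24.5 to +24.9 mm (home is 75 and 25). After stacking, its visible corner was within about 1 mm of the home position.

**Black plate:** its end edge measured +74.9 mm and its side edge +23.6 to +24.4 mm. It was touching the end fence and both side blocks.

**Disagreement:** in the last close-up, the lower edge of the black plate's free end sat about 1.5 mm further toward the end fence than predicted. The end-edge reading does not show this. It is within the 2 mm camera calibration and the tolerance, so I left it alone.

**Everything else:** the orange plate was still in its compartment when last seen, while I was lifting the black plate. I did not re-measure the cup, jar, gauge bar or can, but no move went near them. At hand-in the gripper was open and well clear of the stack.

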